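# Fit the relay under the grinder's sliding guard

### The arm

A 7-joint arm with a two-finger parallel gripper is mounted at the origin on the work surface. World frame = base frame: x ahead of the robot, y to its left, z up, the work surface at z = 0. Lengths are in m, angles in rad, forces in N, time in s.
With the tool pointing down it reaches from about 0.4 to 0.875 m from the base axis. Payload 19.3 kg.
Tool frame: the origin (TCP) lies at the very end of the fingers, on their centre line; the grasp point (between the pads) lies 19 mm behind it; z points along the fingers, y is the line along which they close (so a half turn about z gives the same grasp; the last joint's range is limited). The gripper opens to 85 mm and grips with 20 to 120 N. Pads are 22 mm wide; open, the fingers measure 114 mm over their backs; the gripper's body (76 mm by 85 mm) begins 54 mm behind the grasp point. The pads swing forward as they close: fully open they stand 13 mm farther back than shut.
Start: joints at [1.251, 0.521, -0.036, 1.599, 0.021, 1.021, -0.113], TCP at [0.154, -0.606, 0.204] pointing down, gripper open.
Joint ranges: [-2.91, 2.91], [-0.3, 2.13], [-1.5, 1.42], [0.17, 2.43], [-1.26, 4.41], [0.16, 1.93], [-2.52, 2.52]. Speed limits (rad/s): [1.89, 1.89, 2.39, 2.39, 3.01, 3.01, 3.01].

### API

Orientations are given as [roll, pitch, yaw] about the fixed x, y, z axes, in that order (R = Rz(yaw) Ry(pitch) Rx(roll)).
In Python, from workcell import monitor, optics, workorder gives the robot as it stands.
- The arm moves only by the tool apply_moves, never from a script. Its arguments are lists of equal length, an entry for each row: "linear": the shift along the tool's x, y, z each as a share of 0.1 m, from -1 to 1, a list of three; "delta_rot": the turn, a rotation vector about the tool's x, y, z each as a share of 120 degrees, from -1 to 1, a list of three. A call has exactly 5 rows; each row is the pose to reach, as a shift and turn from the pose commanded when the call began, along the tool's axes at that moment; what a row does not reach only later rows make up. A row lasts 1/12 s, in which the tool goes at most 41.7 mm and 7.16 degrees, less where a joint would pass 70% of its speed; a pose out of reach is approached as far as the arm can. A call with a number of a shift or a turn outside -1 to 1 is refused whole. A call with a gripper value outside its range is refused whole. "gripper" is the opening, from -1 (shut) to 1 (fully open), set as the call begins (left out, the last holds). The fingers move at their own pace and stop on an object; "force" is the grip in N (left out, the last holds). Time passes only in rows, so rows that repeat a pose let the fingers close, or fill a call up. It gives the time, the measured TCP pose, the force, the opening and the grip force at its end, in the units of the state.
- monitor.observe(): the state, without advancing time (a new reading comes with each control period).
- optics.grab_frame(name): name is "scene" or "top" or "wrist"; returns (picture, depth): 420x560x3 uint8, red, green, blue; 420x560 float32, m along the optical axis (not along the pixel's ray), 0 where there is no reading.
- optics.camera_info(name): a dict with "fx", "fy", "cx", "cy" (pixels), "rvec" (rotation vector, rad) and "tvec" (3), from world to camera coordinates, as OpenCV has them; the wrist camera has in their place "T_tool_cam" (4x4, takes a point from camera to tool coordinates, whose origin is the TCP and whose axes are the flange's). Camera axes: x right, y down, z forward; pixel columns grow to the right and rows downward; lengths in m; the calibration is good to about 2 mm. A picture is of the moment at which its call begins: read the wrist's pose just before it. camera_info takes no time and is no camera call.
- workorder.job_done(): hands the job in; it is judged then, once.
The state is a dict: "clock": time; "qpos": joint angles; "qd": joint speeds; "joint_efforts": joint torques, N m; "position": TCP position; "tool_rot": TCP orientation; "force": force on the tool from outside, world axes, zero at the start; "moment": the same for the moment, N m; "grip_width": finger opening in m; "finger_force": force on a finger pad.
Only numpy, scipy, OpenCV 4.12 (cv2) and the standard library are available. Lean on these libraries where they do the work, as an engineer would, in place of code of your own. Each camera call takes 0.05 s, during which the arm holds its last target. There are 200 camera calls.

### The job

Slide the clear guard of the grinder's relay box all the way open, plug the orange relay fully home into the white socket in the bay (its hole is not exactly in the middle, so feel or look for it), then slide the guard fully shut over it again. Leave the mug, the tin and the bottle where they are.

Things in the scene. Friction and masses are not known exactly. Their poses are not given: they have to be found in the camera images.
- console: Grey metal relay box fixed to the bench, 150 (x) by 298 (y) by 100 mm high, origin under its middle, on the bench. Its -y part is an open-topped bay, inside 116 (x) by 120 (y) mm, centred at y = -80; the rest (y = -20 to 150) is closed housing. Aluminium rails along both long edges reach up to 113 mm; a stop bar 108 mm high closes the -y end.
- guard (a joint): Clear guard, a plate 132 by 136 by 5 mm lying level on top of the box (underside 102, top 107 mm above the bench), over the bay when shut. Slides along the box's y, about 4 N friction, stays where left. In m: 0 = fully shut at its stop, 0.13 = fully open at the other stop, towards +y. It clears a relay that is fully home by 8 mm and is blocked by one standing proud.
- guard_grip (a point): Point on the guard's red handle, 132 mm above the bench, on its middle. The handle is an upright bar 60 mm along the box's x, 16 mm thick along its y, from 107 mm up to 145 mm above the bench, and moves with the guard.
- bay (a point): Middle of the bay at the level of the white socket's top face, 36 mm above the bench; axes as the box's. The socket, 104 (x) by 90 (y) by 30 mm, may sit up to 10 mm off this point to either side along y (not measured: find by touch or camera), 0 in x. The hole in its middle: 46 (x) by 31.5 (y) mm, 22 deep, edges chamfered 1 mm. The gaps beside the socket are too narrow for the relay.
- relay: Orange plug-in relay, a block 44 (its x) by 30 (its y) by 80 mm tall (z) with a black foot 22 mm high, which is the part that goes into the socket; stands upright on the bench, origin at the centre of its underside. About 160 g. Either way round fits. Fully home, its underside is 14 mm above the bench and its top 94 mm.
- mug: Blue mug, 76 mm wide, 90 mm high, handle at its +y; origin at the centre of its underside. A bystander.
- tin: Yellow round tin, 84 mm wide, 55 mm high; origin at the centre of its underside. A bystander.
- bottle: Amber bottle with a blue cap, 60 mm wide, 140 mm high; origin at the centre of its underside. A bystander.
There are look-alikes about, which are no part of the job. Leave any green or purple look-alike of the relay alone.

How it is judged:
By the outcome, as a careful person would: the job done as asked, in the order asked, and still so for the second after the job is handed in, with the robot touching nothing.
It also fails if it takes over 72 s, if anything falls off the work surface, if the arm or the gripper's body presses on something with over 40 N, if the wrist force passes 120 N, or if a joint passes its speed limit or range.

## Working session

There is one attempt and no reset: what is moved stays moved. The work goes in short steps, Python scripts to look and compute and a tool call to move; the robot and the scene stay as the last step left them, time stands still between calls to the robot, and variables do not carry over. Pictures are saved under pics/ and viewed, at most 10 in all, crops included, and the job is handed in when it is done.

Besides the shell and the picture viewer there is one more tool, called after "Request:" as name(argument=value, ...) on one line, values as JSON. apply_moves: Moves the arm, as the interface text tells. Its arguments: {"type":"object","properties":{"linear":{"type":"array"},"delta_rot":{"type":"array"},"gripper":{"type":"number"},"force":{"type":"number"}},"required":["linear","delta_rot"]}

```bash
mkdir -p pics; ls
cat > h.py <<'E'
import numpy as np,cv2
from workcell import monitor,optics,workorder
from scipy.spatial.transform import Rotation as R
def cam(n):
    i=optics.camera_info(n)
    if 'rvec' in i:
        Rm=cv2.Rodrigues(np.array(i['rvec'],float))[0];t=np.array(i['tvec'],float).ravel()
        return i,Rm.T,-Rm.T@t
    s=monitor.observe();T=np.array(i['T_tool_cam']);Rt=R.from_euler('xyz',s['tool_rot']).as_matrix()
    return i,Rt@T[:3,:3],Rt@T[:3,3]+np.array(s['position'])
def cloud(n):
    i,Rm,o=cam(n);p,d=optics.grab_frame(n)
    v,u=np.mgrid[:420,:560]
    P=np.stack([(u-i['cx'])/i['fx']*d,(v-i['cy'])/i['fy']*d,d],-1)@Rm.T+o
    P[d==0]=np.nan
    return p,P
def save(n,p): cv2.imwrite('pics/'+n,p[:,:,::-1])
E
python3 - <<'E'
from h import *
print(monitor.observe())
for n in('scene','top'):
    p,P=cloud(n);save(n+'.png',p);np.savez('/tmp/'+n,p=p,P=P)
    i,Rm,o=cam(n);print(n,o,Rm[:,2])
print(optics.camera_info('wrist'))
E
```

```text
pics
{'clock': 0.0, 'qpos': array([ 1.25080362,  0.52199147, -0.03634315,  1.59998638,  0.02119536,
        1.02111023, -0.1128099 ]), 'qd': array([ 8.17202884e-05,  3.12842276e-04,  4.51674829e-04,  1.58709898e-03,
        7.86362512e-04, -1.68462914e-03,  9.16709524e-04]), 'joint_efforts': array([ 5.37057786e-04, -9.27124786e+01,  1.98075145e+00, -3.69936919e+01,
        1.79134542e-02,  8.20309360e-03, -1.07976948e-04]), 'position': array([ 0.15438584, -0.60525989,  0.20394737]), 'tool_rot': array([-3.14048407e+00,  6.76317408e-05,  2.49783715e-01]), 'force': array([-0.08283331,  0.23049477,  0.14616997]), 'moment': array([ 0.04044943, -0.02972433, -0.03685792]), 'finger_force': 0.0, 'grip_width': 0.0852164089916472}
scene [ 1.05525876 -0.58783866  1.05698428] [-0.43151548  0.46992633 -0.77004132]
top [ 0.36261732 -0.00329462  1.18612768] [ 0.13452455  0.03521253 -0.99028442]
{'fx': 295.7228067252529, 'fy': 295.7228067252529, 'cx': 279.7302239575614, 'cy': 212.22150769488778, 'T_tool_cam': array([[ 5.29803372e-05, -9.47083586e-01, -3.20987037e-01,
         8.23957496e-02],
       [ 9.99999887e-01, -1.01340676e-04,  4.64063668e-04,
         4.93550244e-04],
       [-4.72036126e-04, -3.20987026e-01,  9.47083474e-01,
        -1.69529162e-01],
       [ 0.00000000e+00,  0.00000000e+00,  0.00000000e+00,
         1.00000000e+00]])}
```

View pics/scene.png

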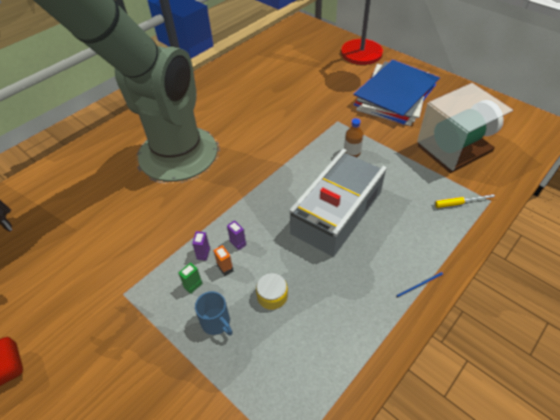

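View pics/top.png

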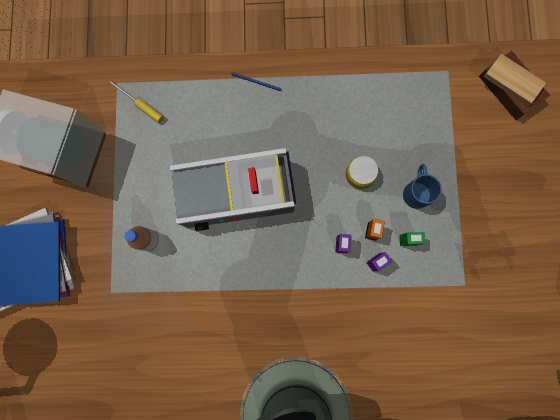

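The scene view shows the orange relay at (223,259), with purple and green look-alikes around it. In the top view the relay is at (376,229), the red handle at (253,181), the tin at (362,172), the mug at (423,188) and the bottle at (140,238). The guard is shut.

Run:
```python
from h import *
for n in('top','scene'):
    z=np.load(f'/tmp/{n}.npz');p,P=z['p'],z['P'];hsv=cv2.cvtColor(p,cv2.COLOR_RGB2HSV)
    H,S,V=[hsv[...,k].astype(int) for k in range(3)]
    work=(P[...,0]>.35)&(P[...,0]<.95)&(abs(P[...,1])<.6)
    def rep(name,m):
        Q=P[m];r=cv2.minAreaRect((Q[:,:2]*1000).astype(np.float32))
        print(n,name,m.sum(),'c',np.round(r[0],1),'size',np.round(r[1],1),'ang',round(r[2],1),'z',np.round(np.percentile(Q[:,2],[2,50,98]),4))
    z_=P[...,2]
    # relay: orange
    m=(H>5)&(H<16)&(S>190)&(V>120)&work&(P[...,1]<0)&(z_>.03)
    rep('relay all',m); rep('relay top',m&(z_>.072)) if (m&(z_>.072)).sum()>5 else 0
    m0=work&(z_>.07)&(z_<.09)
    v,u=np.nonzero(m); print('px',u.min(),u.max(),v.min(),v.max())
    sl=P[v.min()-2:v.max()+3,u.min()-2:u.max()+3]; mm=(sl[...,2]>.07)
    Q=sl[mm];r=cv2.minAreaRect((Q[:,:2]*1000).astype(np.float32));print('relay toptop',mm.sum(),r)
    m=((H<4)|(H>176))&(S>170)&(V>100)&work&(z_>.1)
    rep('handle',m);rep('handle top',m&(z_>.138))
    m=work&(z_>.09)&(z_<.12)&(P[...,0]>.5)&(P[...,1]>-.1)&(P[...,1]<.4)
    k,l,st,_=cv2.connectedComponentsWithStats(m.astype(np.uint8));b=1+st[1:,4].argmax();rep('box',l==b)
```

```text
top relay all 103 c [ 469.4 -216.7] size [28.5 41.2] ang 76.7 z [0.0751 0.0794 0.0837]
top relay top 102 c [ 469.4 -216.7] size [28.5 41.2] ang 76.7 z [0.0754 0.0794 0.0837]
px 370 383 220 237
relay toptop 215 ((470.13671875, -217.07823181152344), (30.956392288208008, 44.84752655029297), 75.40850067138672)
top handle 141 c [590.8  90.3] size [58.1 14.6] ang 6.9 z [0.1409 0.1438 0.1477]
top handle top 141 c [590.8  90.3] size [58.1 14.6] ang 6.9 z [0.1409 0.1438 0.1477]
top box 6552 c [584.1 145.4] size [151.5 304.3] ang 7.1 z [0.0958 0.1046 0.1148]
scene relay all 52 c [ 471.7 -220.5] size [27.4 42.9] ang 76.1 z [0.0733 0.0788 0.0823]
scene relay top 51 c [ 471.7 -220.5] size [27.4 42.9] ang 76.1 z [0.0736 0.079  0.0823]
px 214 228 246 261
relay toptop 181 ((470.6917724609375, -218.84669494628906), (30.14344024658203, 47.04621887207031), 76.17742919921875)
scene handle 75 c [592.9  87.5] size [54.1 16.2] ang 6.1 z [0.1388 0.1433 0.147 ]
scene handle top 74 c [592.9  87.5] size [54.1 16.2] ang 6.1 z [0.1389 0.1433 0.147 ]
scene box 3887 c [585.2 143.6] size [152.2 307.8] ang 7.1 z [0.0944 0.1048 0.1148]
```

Request:
apply_moves(linear=[[0.2, -0.19, 0], [0.4, -0.38, 0], [0.6, -0.56, 0], [0.8, -0.75, 0], [1, -0.94, 0]], delta_rot=[[0, 0, 0], [0, 0, 0], [0, 0, 0], [0, 0, 0], [0, 0, 0]], gripper=1, force=60)

```text
clock: 0.52
position: [0.2285, -0.4885, 0.2042]
tool_rot: [-3.141, 0.0, 0.25]
force: [0.9, 0.3, -0.5]
grip_width: 0.0854
finger_force: 0.0
```

Request:
apply_moves(linear=[[0.2, -0.19, 0], [0.4, -0.38, 0], [0.6, -0.56, 0], [0.8, -0.75, 0], [1, -0.94, 0]], delta_rot=[[0, 0, 0], [0, 0, 0], [0, 0, 0], [0, 0, 0], [0, 0, 0]])

```text
clock: 0.93
position: [0.3022, -0.3727, 0.2044]
tool_rot: [-3.141, 0.0, 0.25]
force: [0.3, 0.1, 0.4]
grip_width: 0.0856
finger_force: 0.0
```

Request:
apply_moves(linear=[[0.2, -0.19, 0], [0.4, -0.38, 0], [0.6, -0.56, 0], [0.8, -0.75, 0], [1, -0.94, 0]], delta_rot=[[0, 0, 0], [0, 0, 0], [0, 0, 0], [0, 0, 0], [0, 0, 0]])

```text
clock: 1.35
position: [0.3759, -0.257, 0.2044]
tool_rot: [-3.141, 0.0, 0.25]
force: [0.2, 0.1, -0.0]
grip_width: 0.0852
finger_force: 0.0
```

Request:
apply_moves(linear=[[0.2, -0.19, 0], [0.4, -0.38, 0], [0.6, -0.56, 0], [0.8, -0.75, 0], [1, -0.94, 0]], delta_rot=[[0, 0, 0], [0, 0, 0], [0, 0, 0], [0, 0, 0], [0, 0, 0]])

```text
clock: 1.77
position: [0.4495, -0.1412, 0.2044]
tool_rot: [-3.142, 0.0, 0.25]
force: [1.0, -1.2, 0.3]
grip_width: 0.0853
finger_force: 0.0
```

Request:
apply_moves(linear=[[0.2, -0.19, 0], [0.4, -0.38, 0], [0.6, -0.56, 0], [0.8, -0.75, 0], [0.8, -0.75, 0]], delta_rot=[[0, 0, 0.02], [0, 0, 0.04], [0, 0, 0.061], [0, 0, 0.061], [0, 0, 0.061]])

```text
clock: 2.18
position: [0.5102, -0.045, 0.2043]
tool_rot: [-3.14, -0.001, 0.127]
force: [-1.0, 1.2, -0.5]
grip_width: 0.0851
finger_force: 0.0
```

Run:
```python
from h import *
p,P=cloud('wrist');save('w1.png',p);np.savez('/tmp/w1',p=p,P=P)
hsv=cv2.cvtColor(p,cv2.COLOR_RGB2HSV);H,S,V=[hsv[...,k].astype(int) for k in range(3)]
m=((H<4)|(H>176))&(S>150)&(V>80)&(P[...,2]>.138)&(P[...,0]>.5)
Q=P[m];print(m.sum(),cv2.minAreaRect((Q[:,:2]*1000).astype(np.float32)),np.median(Q[:,2]))
m=(P[...,2]>.1105)&(P[...,2]<.118);Q=P[m];print('rails',m.sum(),cv2.minAreaRect((Q[:,:2]*1000).astype(np.float32)))
print(monitor.observe()['position'],monitor.observe()['tool_rot'])
```

```text
1823 ((591.19482421875, 89.24369812011719), (58.22329330444336, 15.277761459350586), 7.029182434082031) 0.14499406446896754
rails 5348 ((584.2020874023438, 105.47280883789062), (140.9100799560547, 223.63101196289062), 7.033163070678711)
[ 0.50886566 -0.04736568  0.20410741] [-3.14057061e+00  1.97163892e-04  1.25842906e-01]
```

View pics/w1.png

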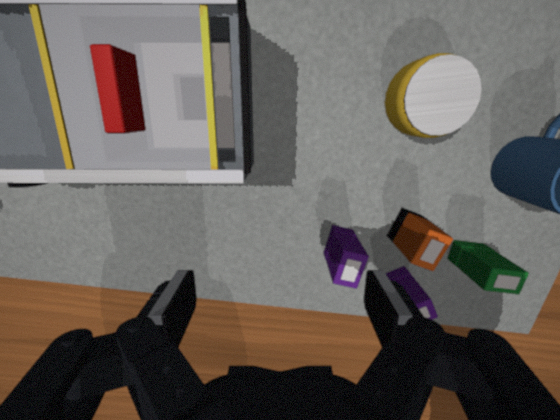

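The wrist view shows the red handle at (120,90) and the guard's yellow edges at x≈50 and 210. The gap at (222,90) means the guard starts slightly open. The relay is at (420,240), with its neighbours clear.

Request:
apply_moves(linear=[[0.2, -0.19, 0], [0.4, -0.38, 0], [0.6, -0.57, 0], [0.8, -0.76, 0], [0.99, -0.95, 0]], delta_rot=[[0, 0, 0.001], [0, 0, 0.001], [0, 0, 0.001], [0, 0, 0.001], [0, 0, 0.001]])

```text
clock: 2.65
position: [0.5953, 0.0565, 0.2043]
tool_rot: [3.141, 0.001, 0.119]
force: [0.3, -0.4, -0.2]
grip_width: 0.0854
finger_force: 0.0
```

Request:
apply_moves(linear=[[0, -0.15, 0.1], [0, -0.3, 0.3], [0, -0.3, 0.5], [0, -0.3, 0.7], [0, -0.3, 0.89]], delta_rot=[[0, 0, 0], [0, 0, 0], [0, 0, 0], [0, 0, 0], [0, 0, 0]])

```text
clock: 3.07
position: [0.5908, 0.0854, 0.1143]
tool_rot: [3.141, 0.001, 0.12]
force: [0.4, 0.9, -0.8]
grip_width: 0.0858
finger_force: 0.0
```

Request:
apply_moves(linear=[[0, 0, 0], [0, 0, 0], [0, 0, 0], [0, 0, 0], [0, 0, 0]], delta_rot=[[0, 0, 0], [0, 0, 0], [0, 0, 0], [0, 0, 0], [0, 0, 0]], gripper=-1, force=50)

```text
clock: 3.48
position: [0.5918, 0.0861, 0.1167]
tool_rot: [-3.142, -0.002, 0.12]
force: [0.5, 0.2, 0.6]
grip_width: 0.0257
finger_force: 0.0
```

Request:
apply_moves(linear=[[0, 0, 0], [0, 0, 0], [0, 0, 0], [0, 0, 0], [0, 0, 0]], delta_rot=[[0, 0, 0], [0, 0, 0], [0, 0, 0], [0, 0, 0], [0, 0, 0]])

```text
clock: 3.9
position: [0.5918, 0.0865, 0.1167]
tool_rot: [-3.141, -0.002, 0.12]
force: [-2.3, 1.1, 9.7]
grip_width: 0.0129
finger_force: 48.8
```

Request:
apply_moves(linear=[[0, -0.1, 0], [0, -0.25, 0], [0, -0.4, 0], [0, -0.55, 0], [0, -0.7, 0]], delta_rot=[[0, 0, 0], [0, 0, 0], [0, 0, 0], [0, 0, 0], [0, 0, 0]])

```text
clock: 4.32
position: [0.5832, 0.1554, 0.1166]
tool_rot: [3.141, -0.001, 0.119]
force: [-2.6, -5.8, 11.6]
grip_width: 0.0127
finger_force: 49.3
```

Request:
apply_moves(linear=[[0, -0.05, 0], [0, -0.1, 0], [0, -0.15, 0], [0, -0.2, 0], [0, -0.25, 0]], delta_rot=[[0, 0, 0], [0, 0, 0], [0, 0, 0], [0, 0, 0], [0, 0, 0]])

```text
clock: 4.73
position: [0.5802, 0.18, 0.1167]
tool_rot: [3.141, -0.001, 0.119]
force: [-4.6, -4.5, 14.5]
grip_width: 0.0128
finger_force: 49.5
```

Request:
apply_moves(linear=[[0, -0.02, 0], [0, -0.04, 0], [0, -0.06, 0], [0, -0.08, 0], [0, -0.1, 0]], delta_rot=[[0, 0, 0], [0, 0, 0], [0, 0, 0], [0, 0, 0], [0, 0, 0]])

```text
clock: 5.15
position: [0.5789, 0.1898, 0.1167]
tool_rot: [3.141, -0.001, 0.119]
force: [-3.6, -4.3, 12.7]
grip_width: 0.0124
finger_force: 49.5
```

Request:
apply_moves(linear=[[0, -0.01, 0], [0, -0.02, 0], [0, -0.03, 0], [0, -0.04, 0], [0, -0.05, 0]], delta_rot=[[0, 0, 0], [0, 0, 0], [0, 0, 0], [0, 0, 0], [0, 0, 0]])

```text
clock: 5.57
position: [0.5783, 0.1948, 0.1166]
tool_rot: [3.141, -0.001, 0.119]
force: [-4.5, -4.0, 12.3]
grip_width: 0.0125
finger_force: 49.5
```

Request:
apply_moves(linear=[[0, -0.01, 0], [0, -0.01, 0], [0, -0.02, 0], [0, -0.02, 0], [0, -0.02, 0]], delta_rot=[[0, 0, 0], [0, 0, 0], [0, 0, 0], [0, 0, 0], [0, 0, 0]])

```text
clock: 5.98
position: [0.5781, 0.1967, 0.1166]
tool_rot: [3.141, -0.001, 0.119]
force: [-4.7, -5.1, 12.4]
grip_width: 0.013
finger_force: 49.5
```

Request:
apply_moves(linear=[[0, -0.01, 0], [0, -0.02, 0], [0, -0.03, 0], [0, -0.04, 0], [0, -0.04, 0]], delta_rot=[[0, 0, 0], [0, 0, 0], [0, 0, 0], [0, 0, 0], [0, 0, 0]])

```text
clock: 6.4
position: [0.578, 0.197, 0.1166]
tool_rot: [3.136, 0.0, 0.117]
force: [-5.1, -21.6, 18.8]
grip_width: 0.0131
finger_force: 50.8
```

Request:
apply_moves(linear=[[0, -0.01, 0], [0, -0.02, 0], [0, -0.03, 0], [0, -0.04, 0], [0, -0.04, 0]], delta_rot=[[0, 0, 0], [0, 0, 0], [0, 0, 0], [0, 0, 0], [0, 0, 0]])

```text
clock: 6.82
position: [0.578, 0.1972, 0.1165]
tool_rot: [3.132, 0.001, 0.115]
force: [-3.5, -38.3, 23.8]
grip_width: 0.0126
finger_force: 51.9
```

Request:
apply_moves(linear=[[0, 0.03, 0], [0, 0.05, 0], [0, 0.07, 0], [0, 0.07, 0], [0, 0.07, 0]], delta_rot=[[0, 0, 0], [0, 0, 0], [0, 0, 0], [0, 0, 0], [0, 0, 0]])

```text
clock: 7.23
position: [0.5781, 0.1967, 0.1166]
tool_rot: [3.14, -0.0, 0.119]
force: [-4.1, -8.9, 14.7]
grip_width: 0.0126
finger_force: 50.1
```

Request:
apply_moves(linear=[[0, 0, 0], [0, 0, 0], [0, 0, 0], [0, 0, 0], [0, 0, 0]], delta_rot=[[0, 0, 0], [0, 0, 0], [0, 0, 0], [0, 0, 0], [0, 0, 0]], gripper=0.2)

```text
clock: 7.65
position: [0.5777, 0.1985, 0.1155]
tool_rot: [-3.141, -0.0, 0.12]
force: [-0.6, 1.0, 0.4]
grip_width: 0.0509
finger_force: 0.0
```

Request:
apply_moves(linear=[[0, 0, 0], [0, 0, -0.2], [0, 0, -0.4], [0, 0, -0.7], [0, 0, -1]], delta_rot=[[0, 0, 0], [0, 0, 0], [0, 0, 0], [0, 0, 0], [0, 0, 0]])

```text
clock: 8.07
position: [0.5772, 0.1983, 0.2162]
tool_rot: [3.141, 0.001, 0.12]
force: [-0.2, 0.1, 1.4]
grip_width: 0.051
finger_force: 0.0
```

Request:
apply_moves(linear=[[0.04, 0.2, 0], [0.08, 0.4, 0], [0.12, 0.6, 0], [0.16, 0.8, 0], [0.16, 1.0, 0]], delta_rot=[[0, 0, 0], [0, 0, 0], [0, 0, 0], [0, 0, 0], [0, 0, 0]])

```text
clock: 8.48
position: [0.6061, 0.1001, 0.2155]
tool_rot: [-3.141, -0.0, 0.12]
force: [0.3, -0.1, -0.2]
grip_width: 0.051
finger_force: 0.0
```

Request:
apply_moves(linear=[[0, 0.2, 0], [0, 0.34, 0], [0, 0.34, 0], [0, 0.34, 0], [0, 0.34, 0]], delta_rot=[[0, 0, 0], [0, 0, 0], [0, 0, 0], [0, 0, 0], [0, 0, 0]])

```text
clock: 8.9
position: [0.6095, 0.0683, 0.2155]
tool_rot: [-3.141, -0.0, 0.121]
force: [0.2, 1.0, -0.2]
grip_width: 0.0515
finger_force: 0.0
```

Run:
```python
from h import *
s=monitor.observe();print(s['position'],s['tool_rot'])
p,P=cloud('wrist');save('w2.png',p);np.savez('/tmp/w2',p=p,P=P)
```

```text
[0.60950347 0.06830026 0.21552191] [-3.14095731e+00 -2.38606922e-05  1.20807041e-01]
```

View pics/w2.png

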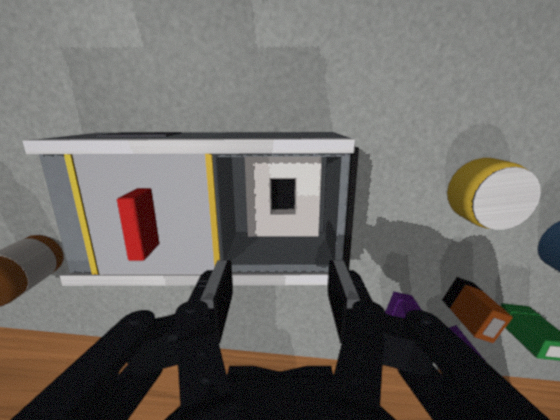

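The wrist view shows the guard fully open and the socket hole at about (283,193). The relay is at (478,310).

Run:
```python
from h import *
z=np.load('/tmp/w2.npz');p,P=z['p'],z['P']
a=.1227;c=np.array([.5842,.145]);B=np.array([[np.cos(a),-np.sin(a)],[np.sin(a),np.cos(a)]])
def bx(Q): return (Q[...,:2]-c)@B
b=bx(P)*1000;Z=P[...,2]*1000
for v in (185,193,200): print(v,[(u,*np.round(b[v,u],0).astype(int),int(Z[v,u]) if np.isfinite(Z[v,u]) else -1,int(p[v,u].mean())) for u in range(240,330,3)])
for u in (280,286): print(u,[(v,*np.round(b[v,u],0).astype(int),int(Z[v,u]),int(p[v,u].mean())) for v in range(155,240,3)])
m=(p.mean(-1)<60);k,l,st,ce=cv2.connectedComponentsWithStats(m.astype(np.uint8));L=l[193,283];print(st[L],ce[L])
# project gray edges on plane z=.036
i=optics.camera_info('wrist');T=np.array(i['T_tool_cam']);Rt=R.from_euler('xyz',[-3.14096,0,.1208]).as_matrix()
Rm=Rt@T[:3,:3];o=Rt@T[:3,3]+[.6095,.0683,.2155]
def pl(u,v,h):
    d=Rm@[(u-i['cx'])/i['fx'],(v-i['cy'])/i['fy'],1];return o+d*(h-o[2])/d[2]
cn,_=cv2.findContours((l==L).astype(np.uint8),0,1)
Q=np.array([pl(*q,.036) for q in cn[0][:,0]])
q=bx(Q)*1000;print(q.min(0),q.max(0),cv2.minAreaRect((Q[:,:2]*1000).astype(np.float32)))
# rails/box ends in y
m=(Z>109)&(Z<118)&np.isfinite(Z);r=cv2.minAreaRect((P[m][:,:2]*1000).astype(np.float32));print(r)
m&=(b[...,0]>-80)&(b[...,0]<80);print(np.percentile(b[m],[.5,99.5],axis=0))
```

```text
185 [(240, np.int64(8), np.int64(-28), 5, 61), (243, np.int64(8), np.int64(-32), 6, 68), (246, np.int64(15), np.int64(-39), 37, 104), (249, np.int64(15), np.int64(-43), 37, 114), (252, np.int64(15), np.int64(-46), 37, 109), (255, np.int64(15), np.int64(-50), 36, 166), (258, np.int64(15), np.int64(-54), 37, 185), (261, np.int64(15), np.int64(-57), 36, 186), (264, np.int64(15), np.int64(-61), 36, 188), (267, np.int64(15), np.int64(-64), 37, 178), (270, np.int64(10), np.int64(-67), 14, 90), (273, np.int64(9), np.int64(-71), 14, 10), (276, np.int64(10), np.int64(-75), 14, 12), (279, np.int64(10), np.int64(-79), 15, 24), (282, np.int64(9), np.int64(-83), 13, 26), (285, np.int64(9), np.int64(-87), 13, 20), (288, np.int64(9), np.int64(-90), 14, 10), (291, np.int64(10), np.int64(-94), 15, 25), (294, np.int64(9), np.int64(-98), 13, 46), (297, np.int64(15), np.int64(-101), 36, 195), (300, np.int64(14), np.int64(-104), 35, 198), (303, np.int64(15), np.int64(-108), 35, 203), (306, np.int64(15), np.int64(-112), 36, 203), (309, np.int64(15), np.int64(-115), 36, 204), (312, np.int64(14), np.int64(-
[... 2369 characters left out ...]
 14, 19), (294, np.int64(-10), np.int64(-98), 15, 53), (297, np.int64(-4), np.int64(-101), 35, 180), (300, np.int64(-4), np.int64(-105), 35, 182), (303, np.int64(-4), np.int64(-108), 35, 181), (306, np.int64(-5), np.int64(-112), 35, 183), (309, np.int64(-4), np.int64(-116), 37, 185), (312, np.int64(-4), np.int64(-119), 36, 184), (315, np.int64(-4), np.int64(-123), 36, 180), (318, np.int64(-4), np.int64(-127), 36, 180), (321, np.int64(-13), np.int64(-135), 7, 68), (324, np.int64(-13), np.int64(-139), 7, 55), (327, np.int64(-6), np.int64(-139), 31, 53)]<stdin>:7: RuntimeWarning: invalid value encountered in cast
Traceback (most recent call last):
ValueError: cannot convert float NaN to integer
```

```bash
python3 - <<'E' 2>/dev/null
from h import *
z=np.load('/tmp/w2.npz');p,P=z['p'],z['P']
a=.1227;c=np.array([.5842,.145]);B=np.array([[np.cos(a),-np.sin(a)],[np.sin(a),np.cos(a)]])
i=optics.camera_info('wrist');T=np.array(i['T_tool_cam']);Rt=R.from_euler('xyz',[-3.14096,0,.1208]).as_matrix()
Rm=Rt@T[:3,:3];o=Rt@T[:3,3]+[.6095,.0683,.2155]
def pl(u,v,h):
    d=Rm@[(u-i['cx'])/i['fx'],(v-i['cy'])/i['fy'],1];return (o+d*(h-o[2])/d[2])[:2]
g=p.mean(-1)
def cross(line,lo,hi,th,rng):
    s=line[rng[0]:rng[1]]
    for k in range(len(s)-1):
        if (s[k]-th)*(s[k+1]-th)<=0: return rng[0]+k+(s[k]-th)/(s[k]-s[k+1])
W=P[...,2]>.028
E1=[];E2=[]
for v in range(184,206):
    d=np.nonzero(~W[v,255:310])[0]+255; E1.append(pl(d.min()-.5,v,.036));E2.append(pl(d.max()+.5,v,.036))
e1=(np.array(E1)-c)@B*1000;e2=(np.array(E2)-c)@B*1000
print('y edges',e1[:,1].mean(),e1[:,1].std(),e2[:,1].mean(),e2[:,1].std(), 'trend',np.polyfit(e1[:,0],e1[:,1],1)[0],np.polyfit(e2[:,0],e2[:,1],1)[0])
F1=[];F2=[]
for u in range(273,293):
    d=np.nonzero(~W[165:225,u])[0]+165;F1.append(pl(u,d.min()-.5,.036));F2.append(pl(u,d.max()+.5,.036))
f1=(np.array(F1)-c)@B*1000;f2=(np.array(F2)-c)@B*1000
print('x edges',f1[:,0].mean(),f2[:,0].mean())
cen=np.array([(f1[:,0].mean()+f2[:,0].mean())/2,(e1[:,1].mean()+e2[:,1].mean())/2])/1000
print('hole',cen*1000,'world',cen@B.T+c)
b=(P[...,:2]-c)@B*1000;Z=P[...,2]
m=(Z>.109)&(Z<.118)&(abs(b[...,0])<90);print(np.percentile(b[m][:,0],[.5,99.5]))
# relay from this view
hsv=cv2.cvtColor(p,cv2.COLOR_RGB2HSV);H,S,V=[hsv[...,k].astype(int) for k in range(3)]
sl=np.zeros(Z.shape,bool);sl[270:350,430:515]=1
m=sl&(Z>.074)&(Z<.09)&(np.hypot(P[...,0]-.470,P[...,1]+.217)<.035);print(m.sum(),cv2.minAreaRect((P[m][:,:2]*1000).astype(np.float32)))
E
```

```text
y edges -66.12332768343276 3.674400640849583 -98.31358488505883 0.5071120087987817 trend 0.11907055181705783 -0.046863660844680285
x edges 22.808354820302135 -20.72378808038176
hole [  1.04228337 -82.21845628] world [0.59529736 0.06352725]
[-75.16373659  74.93708841]
840 ((470.1805725097656, -217.878173828125), (31.66986656188965, 44.3054084777832), 76.00724792480469)
```

Request:
apply_moves(linear=[[-0.12, 0.18, 0], [-0.24, 0.36, 0], [-0.36, 0.54, 0], [-0.48, 0.72, 0], [-0.58, 0.89, 0]], delta_rot=[[0, 0, 0], [0, 0, 0], [0, 0, 0], [0, 0, 0], [0, 0, 0]], gripper=0.35)

```text
clock: 9.37
position: [0.562, -0.028, 0.2156]
tool_rot: [-3.141, -0.0, 0.121]
force: [-0.1, -0.5, -0.8]
grip_width: 0.0576
finger_force: 0.0
```

Request:
apply_moves(linear=[[-0.12, 0.18, 0], [-0.24, 0.36, 0], [-0.36, 0.54, 0], [-0.48, 0.72, 0], [-0.58, 0.89, 0]], delta_rot=[[0, 0, 0], [0, 0, 0], [0, 0, 0], [0, 0, 0], [0, 0, 0]])

```text
clock: 9.78
position: [0.5153, -0.1234, 0.2156]
tool_rot: [-3.141, -0.0, 0.121]
force: [0.6, -0.3, 0.2]
grip_width: 0.0577
finger_force: 0.0
```

Request:
apply_moves(linear=[[-0.12, 0.18, 0], [-0.24, 0.36, 0], [-0.36, 0.54, 0], [-0.48, 0.72, 0], [-0.57, 0.89, 0.2]], delta_rot=[[0, 0, 0.04], [0, 0, 0.08], [0, 0, 0.12], [0, 0, 0.16], [0, 0, 0.176]])

```text
clock: 10.2
position: [0.471, -0.2194, 0.1981]
tool_rot: [3.141, -0.005, -0.253]
force: [1.9, 0.1, 0.6]
grip_width: 0.0573
finger_force: 0.0
```

Request:
apply_moves(linear=[[0, 0, 0.1], [0, 0, 0.2], [0, 0, 0.4], [0, 0, 0.5], [0, 0, 0.5]], delta_rot=[[0, 0, 0], [0, 0, 0], [0, 0, 0], [0, 0, 0], [0, 0, 0]])

```text
clock: 10.62
position: [0.4693, -0.2169, 0.1436]
tool_rot: [-3.141, 0.003, -0.246]
force: [-0.1, 0.6, 0.0]
grip_width: 0.0579
finger_force: 0.0
```

```bash
python3 - <<'E' 2>/dev/null
from h import *
s=monitor.observe();print(s['position'],s['tool_rot'],s['grip_width'])
p,P=cloud('wrist');save('w3.png',p);Z=P[...,2]
m=(Z>.074)&(Z<.086)&(np.hypot(P[...,0]-.470,P[...,1]+.217)<.035);print(m.sum(),cv2.minAreaRect((P[m][:,:2]*1000).astype(np.float32)))
E
```

```text
[ 0.46929401 -0.21692927  0.14355106] [-3.14071416  0.00318821 -0.24637947] 0.05790475804064131
1812 ((470.49652099609375, -218.24676513671875), (30.061100006103516, 43.703895568847656), 76.47592163085938)
```

View pics/w3.png

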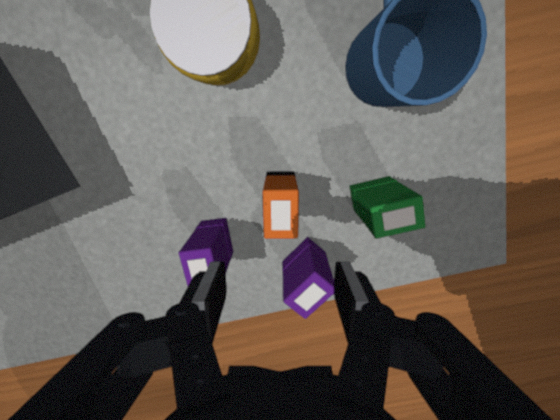

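The relay is centred ahead of the fingers at (281,205). The purple blocks at (208,245) and (307,280) and the green one at (388,208) lie outside the finger paths.

Request:
apply_moves(linear=[[0.014, 0.01, 0.2], [0.014, 0.01, 0.4], [0.014, 0.01, 0.6], [0.014, 0.01, 0.8], [0.014, 0.01, 0.94]], delta_rot=[[0, 0, 0], [0, 0, 0], [0, 0, 0], [0, 0, 0], [0, 0, 0]])

```text
clock: 11.08
position: [0.4714, -0.2193, 0.0509]
tool_rot: [-3.141, -0.0, -0.248]
force: [-0.3, 0.3, -0.6]
grip_width: 0.0576
finger_force: 0.0
```

Request:
apply_moves(linear=[[0, 0, 0], [0, 0, 0], [0, 0, 0], [0, 0, 0], [0, 0, 0]], delta_rot=[[0, 0, 0], [0, 0, 0], [0, 0, 0], [0, 0, 0], [0, 0, 0]], gripper=-1, force=60)

```text
clock: 11.5
position: [0.4745, -0.2205, 0.0556]
tool_rot: [3.141, -0.008, -0.248]
force: [-2.3, 5.6, 45.9]
grip_width: 0.0006
finger_force: 40.6
```

Request:
apply_moves(linear=[[0, 0, 0], [0, 0, 0], [0, 0, 0], [0, 0, 0], [0, 0, 0]], delta_rot=[[0, 0, 0], [0, 0, 0], [0, 0, 0], [0, 0, 0], [0, 0, 0]])

```text
clock: 11.92
position: [0.4745, -0.2202, 0.0557]
tool_rot: [3.141, -0.008, -0.248]
force: [-3.0, 6.2, 46.5]
grip_width: 0.0002
finger_force: 41.0
```

```bash
python3 - <<'E' 2>/dev/null
from h import *
p,P=cloud('wrist');q,Q=cloud('scene')
save('c4.png',np.hstack([cv2.resize(p,(400,300)),cv2.resize(q[170:350,130:370],(400,300))]))
E
```

```text
(no output)
```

View pics/c4.png

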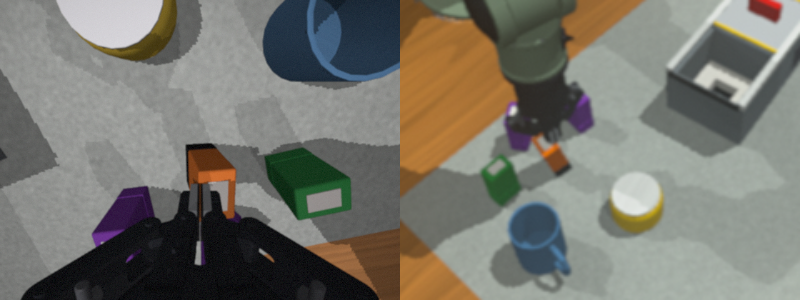

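```bash
python3 - <<'E' 2>/dev/null
from h import *
p,P=cloud('wrist');q,Q=cloud('scene')
save('c5.png',np.hstack([cv2.resize(p[190:400,180:390],(400,400),interpolation=2),cv2.resize(q[230:290,185:245],(400,400),interpolation=2)]))
for n,(p,P) in dict(w=(p,P),s=(q,Q)).items():
    hsv=cv2.cvtColor(p,cv2.COLOR_RGB2HSV);H,S,V=[hsv[...,k].astype(int) for k in range(3)]
    m=(H>5)&(H<16)&(S>190)&(V>100)&(abs(P[...,0]-.46)<.1)&(abs(P[...,1]+.218)<.07)&(P[...,2]>.004)
    for x0 in range(380,560,10):
        k=m&(abs(P[...,0]*1000-x0)<5)
        if k.sum()>3: print(n,x0,k.sum(),'y',np.round(np.percentile(P[k][:,1]*1000,[5,95])),'z',np.round(np.percentile(P[k][:,2]*1000,[5,50,95])))
E
```

```text
w 450 111 y [-243. -236.] z [78. 79. 80.]
w 460 102 y [-245. -240.] z [77. 79. 80.]
w 470 146 y [-247. -209.] z [36. 78. 80.]
w 480 469 y [-249. -213.] z [42. 79. 83.]
w 490 734 y [-246. -216.] z [42. 80. 83.]
s 480 11 y [-249. -230.] z [77. 79. 81.]
s 490 23 y [-247. -228.] z [76. 80. 82.]
```

View pics/c5.png

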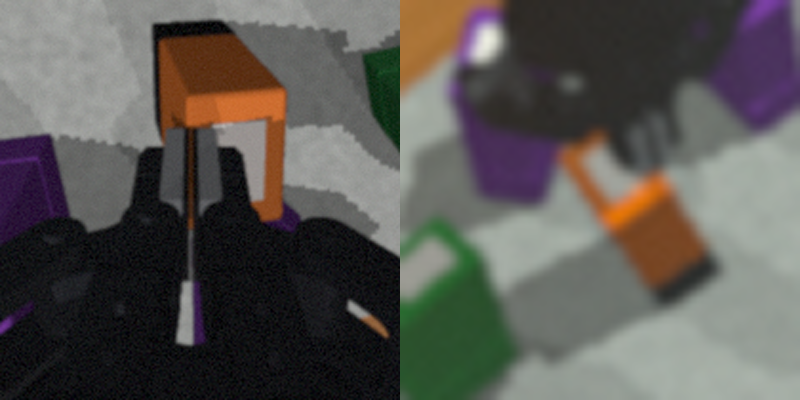

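```bash
python3 - <<'E' 2>/dev/null
from h import *
s=monitor.observe();print({k:np.round(s[k],4) for k in('position','tool_rot','force','moment','grip_width','finger_force','qpos')})
p,P=cloud('wrist');np.savez('/tmp/w5',p=p,P=P)
for u in (272,288,300,310):
    print(u,[(v,*np.round(P[v,u]*1000).astype(int),*(p[v,u])) for v in range(196,330,8) if np.isfinite(P[v,u,0])])
E
```

```text
{'position': array([ 0.4744, -0.2202,  0.0556]), 'tool_rot': array([ 3.1414, -0.0076, -0.2481]), 'force': array([-3.0718,  5.4256, 46.3627]), 'moment': array([ 1.2458e+00,  6.4060e-01, -9.0000e-04]), 'grip_width': np.float64(0.0004), 'finger_force': np.float64(40.9918), 'qpos': array([ 0.4   ,  0.5777, -0.1055,  1.9878,  0.1056,  0.5737, -1.5957])}
272 [(196, np.int64(496), np.int64(-220), np.int64(1), np.uint8(141), np.uint8(142), np.uint8(140)), (204, np.int64(493), np.int64(-220), np.int64(13), np.uint8(16), np.uint8(15), np.uint8(12)), (212, np.int64(493), np.int64(-220), np.int64(33), np.uint8(97), np.uint8(53), np.uint8(27)), (220, np.int64(493), np.int64(-220), np.int64(49), np.uint8(92), np.uint8(50), np.uint8(22)), (228, np.int64(493), np.int64(-221), np.int64(63), np.uint8(119), np.uint8(60), np.uint8(24)), (236, np.int64(489), np.int64(-220), np.int64(67), np.uint8(124), np.uint8(62), np.uint8(22)), (244, np.int64(484), np.int64(-219), np.int64(67), np.uint8(124), np.uint8(64), np.uint8(26)), (252, np.int64(479), np.int64(-217), np.int64(66), np.uint8(85), np.uint8(39), np
[... 4921 characters left out ...]
 np.uint8(150), np.uint8(144)), (276, np.int64(467), np.int64(-236), np.int64(81), np.uint8(150), np.uint8(143), np.uint8(143)), (284, np.int64(462), np.int64(-235), np.int64(81), np.uint8(133), np.uint8(127), np.uint8(127)), (292, np.int64(477), np.int64(-235), np.int64(111), np.uint8(58), np.uint8(55), np.uint8(53)), (300, np.int64(482), np.int64(-235), np.int64(125), np.uint8(15), np.uint8(19), np.uint8(19)), (308, np.int64(483), np.int64(-235), np.int64(131), np.uint8(18), np.uint8(13), np.uint8(23)), (316, np.int64(482), np.int64(-234), np.int64(134), np.uint8(11), np.uint8(10), np.uint8(10)), (324, np.int64(483), np.int64(-234), np.int64(139), np.uint8(14), np.uint8(12), np.uint8(13))]
```

```bash
python3 - <<'E' 2>/dev/null
from h import *
T=np.array(optics.camera_info('wrist')['T_tool_cam'])
for n,pos,rot in(('w1',[.50886566,-.04736568,.20410741],[-3.14057,.0002,.12584]),('w2',[.6095,.0683,.2155],[-3.14096,0,.1208]),('w5',[.4744,-.2202,.0556],[3.1414,-.0076,-.2481])):
    P=np.load(f'/tmp/{n}.npz')['P'];Rt=R.from_euler('xyz',rot).as_matrix()
    t=(P-pos)@Rt*1000
    m=(t[...,2]<25)&(t[...,2]>-120)&(abs(t[...,0])<14)&(abs(t[...,1])<62)&(P[...,2]>.084)
    for sgn in(-1,1):
        k=m&(sgn*t[...,1]>0);Q=t[k];o=np.argsort(-Q[:,2]);print(n,sgn,k.sum(),'tip z',np.round(Q[o[:300:50]],0).tolist())
E
```

```text
w1 -1 10140 tip z [[-7.0, -45.0, -40.0], [-6.0, -44.0, -43.0], [12.0, -46.0, -44.0], [12.0, -47.0, -46.0], [-5.0, -44.0, -47.0], [12.0, -48.0, -48.0]]
w1 1 11698 tip z [[5.0, 41.0, -40.0], [-3.0, 41.0, -43.0], [11.0, 41.0, -44.0], [8.0, 41.0, -46.0], [13.0, 42.0, -47.0], [-5.0, 41.0, -48.0]]
w2 -1 15110 tip z [[5.0, -25.0, -30.0], [-2.0, -25.0, -34.0], [-3.0, -25.0, -36.0], [11.0, -25.0, -37.0], [7.0, -37.0, -39.0], [11.0, -31.0, -40.0]]
w2 1 15100 tip z [[-4.0, 26.0, -30.0], [-4.0, 26.0, -34.0], [11.0, 28.0, -36.0], [7.0, 37.0, -38.0], [11.0, 30.0, -39.0], [7.0, 38.0, -40.0]]
w5 -1 15966 tip z [[11.0, -3.0, -31.0], [11.0, -4.0, -35.0], [11.0, -2.0, -37.0], [11.0, -0.0, -39.0], [11.0, -6.0, -41.0], [11.0, -6.0, -43.0]]
w5 1 16269 tip z [[12.0, 2.0, -28.0], [7.0, 8.0, -34.0], [11.0, 0.0, -37.0], [7.0, 9.0, -39.0], [7.0, 12.0, -40.0], [11.0, 6.0, -42.0]]
```

The fingertips actually end about 28 mm behind the reported TCP (shut), so they closed on the relay's top edge and it is leaning slightly. I'll lift gently, look again and correct the heights.

Request:
apply_moves(linear=[[0, 0, -0.04], [0, 0, -0.08], [0, 0, -0.12], [0, 0, -0.16], [0, 0, -0.2]], delta_rot=[[0, 0, 0], [0, 0, 0], [0, 0, 0], [0, 0, 0], [0, 0, 0]])

```text
clock: 12.58
position: [0.4711, -0.2199, 0.0722]
tool_rot: [3.142, -0.0, -0.249]
force: [-0.0, -0.2, 0.0]
grip_width: -0.0001
finger_force: 0.0
```

Request:
apply_moves(linear=[[0, 0, -0.2], [0, 0, -0.4], [0, 0, -0.6], [0, 0, -0.7], [0, 0, -0.7]], delta_rot=[[0, 0, 0], [0, 0, 0], [0, 0, 0], [0, 0, 0], [0, 0, 0]])

```text
clock: 13.0
position: [0.4719, -0.2203, 0.1436]
tool_rot: [3.141, -0.003, -0.249]
force: [0.3, -0.4, 0.1]
grip_width: 0.0
finger_force: 0.0
```

Request:
apply_moves(linear=[[0, 0, 0], [0, 0, 0], [0, 0, 0], [0, 0, 0], [0, 0, 0]], delta_rot=[[0, 0, 0], [0, 0, 0], [0, 0, 0], [0, 0, 0], [0, 0, 0]], gripper=0.35)

```text
clock: 13.42
position: [0.4707, -0.2197, 0.1409]
tool_rot: [-3.141, 0.001, -0.249]
force: [0.3, 0.0, -0.5]
grip_width: 0.0572
finger_force: 0.0
```

```bash
python3 - <<'E' 2>/dev/null
from h import *
s=monitor.observe();print(s['position'],s['tool_rot'],s['grip_width'])
p,P=cloud('wrist');save('w6.png',p);np.savez('/tmp/w6',p=p,P=P);Z=P[...,2]
hsv=cv2.cvtColor(p,cv2.COLOR_RGB2HSV);H,S,V=[hsv[...,k].astype(int) for k in range(3)]
m=(H>5)&(H<16)&(S>150)&(V>70)&(abs(P[...,0]-.46)<.1)&(abs(P[...,1]+.218)<.08)
print(m.sum(),np.percentile(Z[m],[2,50,98]),P[m].mean(0))
m2=(Z>.074)&(Z<.087)&(np.hypot(*(P[...,:2]-P[m][:,:2].mean(0)).transpose(2,0,1))<.045);print(m2.sum(),cv2.minAreaRect((P[m2][:,:2]*1000).astype(np.float32)),Z[m2].std())
E
```

```text
[ 0.47065663 -0.21972164  0.14091027] [-3.14143798e+00  1.05136110e-03 -2.48659965e-01] 0.05721598018172528
1512 [0.03105351 0.07982081 0.22925009] [ 0.47750446 -0.22026847  0.0782583 ]
1816 ((470.33172607421875, -217.83189392089844), (29.787565231323242, 44.37579345703125), 75.13813018798828) 0.001051744329556838
```

View pics/w6.png

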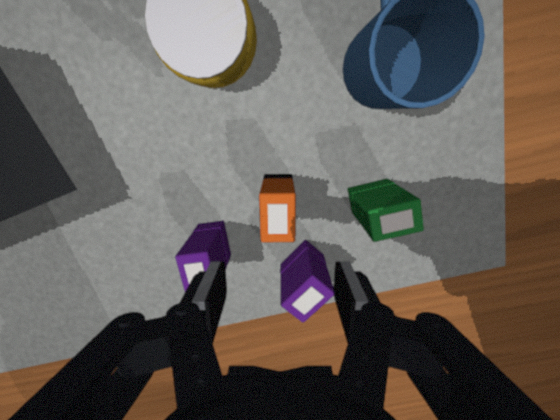

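The relay is upright again at (278,210) and undisturbed.

Request:
apply_moves(linear=[[-0.01, -0.017, 0.2], [-0.01, -0.017, 0.4], [-0.01, -0.017, 0.6], [-0.01, -0.017, 0.7], [-0.01, -0.017, 0.8]], delta_rot=[[0, 0, 0], [0, 0, 0], [0, 0, 0], [0, 0, 0], [0, 0, 0]])

```text
clock: 13.88
position: [0.4701, -0.2179, 0.0606]
tool_rot: [-3.142, 0.001, -0.249]
force: [0.4, -0.4, -0.1]
grip_width: 0.0578
finger_force: 0.0
```

Request:
apply_moves(linear=[[0, 0, 0.1], [0, 0, 0.2], [0, 0, 0.3], [0, 0, 0.4], [0, 0, 0.45]], delta_rot=[[0, 0, 0], [0, 0, 0], [0, 0, 0], [0, 0, 0], [0, 0, 0]])

```text
clock: 14.3
position: [0.4701, -0.2178, 0.0152]
tool_rot: [-3.141, 0.001, -0.249]
force: [-1.5, 0.6, -0.2]
grip_width: 0.0579
finger_force: 0.0
```

Request:
apply_moves(linear=[[0, 0, 0], [0, 0, 0], [0, 0, 0], [0, 0, 0], [0, 0, 0]], delta_rot=[[0, 0, 0], [0, 0, 0], [0, 0, 0], [0, 0, 0], [0, 0, 0]], gripper=-1, force=60)

```text
clock: 14.72
position: [0.4705, -0.218, 0.0168]
tool_rot: [3.142, -0.0, -0.249]
force: [0.1, 0.7, -2.1]
grip_width: 0.0291
finger_force: 59.1
```

Request:
apply_moves(linear=[[0, 0, -0.1], [0, 0, -0.3], [0, 0, -0.5], [0, 0, -0.75], [0, 0, -1]], delta_rot=[[0, 0, 0], [0, 0, 0], [0, 0, 0], [0, 0, 0], [0, 0, 0]])

```text
clock: 15.13
position: [0.4701, -0.2179, 0.1183]
tool_rot: [-3.142, 0.0, -0.249]
force: [0.6, -0.1, -2.0]
grip_width: 0.0293
finger_force: 59.3
```

Request:
apply_moves(linear=[[0.03, -0.2, -0.2], [0.06, -0.4, -0.4], [0.1, -0.6, -0.5], [0.14, -0.8, -0.5], [0.17, -1, -0.5]], delta_rot=[[0, 0, 0], [0, 0, 0], [0, 0, 0], [0, 0, 0], [0, 0, 0]])

```text
clock: 15.55
position: [0.5122, -0.1244, 0.1683]
tool_rot: [-3.141, -0.002, -0.249]
force: [-0.1, -0.4, -2.6]
grip_width: 0.0292
finger_force: 59.5
```

Request:
apply_moves(linear=[[0.03, -0.2, 0], [0.06, -0.4, 0], [0.1, -0.6, 0], [0.14, -0.8, 0], [0.17, -1, 0]], delta_rot=[[0, 0, 0], [0, 0, 0], [0, 0, 0], [0, 0, 0], [0, 0, 0]])

```text
clock: 15.97
position: [0.5528, -0.0316, 0.1674]
tool_rot: [-3.142, -0.001, -0.249]
force: [0.0, 0.1, -2.5]
grip_width: 0.0292
finger_force: 59.5
```

Request:
apply_moves(linear=[[0.03, -0.2, 0], [0.06, -0.4, 0], [0.1, -0.6, 0], [0.14, -0.8, 0], [0.17, -1, 0]], delta_rot=[[0, 0, -0.04], [0, 0, -0.08], [0, 0, -0.12], [0, 0, -0.16], [0, 0, -0.1774]])

```text
clock: 16.38
position: [0.5939, 0.061, 0.1675]
tool_rot: [3.141, -0.0, 0.128]
force: [0.3, -0.0, -0.9]
grip_width: 0.0289
finger_force: 59.3
```

Request:
apply_moves(linear=[[0, 0, 0], [0, 0, 0], [0, 0, 0], [0, 0, 0], [0, 0, 0]], delta_rot=[[0, 0, 0], [0, 0, 0], [0, 0, 0], [0, 0, 0], [0, 0, 0]])

```text
clock: 16.8
position: [0.5935, 0.0594, 0.1668]
tool_rot: [3.141, -0.0, 0.121]
force: [0.2, -0.0, -1.7]
grip_width: 0.0296
finger_force: 59.5
```

```bash
python3 - <<'E' 2>/dev/null
from h import *
s=monitor.observe();print(s['position'],s['tool_rot'],s['grip_width'],s['force'])
i=optics.camera_info('wrist');T=np.array(i['T_tool_cam'])
p,P=cloud('wrist');np.savez('/tmp/w7',p=p,P=P);save('w7.png',p)
Rt=R.from_euler('xyz',s['tool_rot']).as_matrix();t=(P-s['position'])@Rt*1000
hsv=cv2.cvtColor(p,cv2.COLOR_RGB2HSV);H,S,V=[hsv[...,k].astype(int) for k in range(3)]
m=(H>5)&(H<16)&(S>150)&(V>70)&(abs(t[...,0])<40)&(abs(t[...,1])<40)&(t[...,2]>-80)&(t[...,2]<30)
Q=t[m];print(m.sum());print(np.percentile(Q,[1,50,99],axis=0))
f=Q[(Q[:,2]>-40)&(abs(Q[:,1])<12)];print('front x vs z',np.polyfit(f[:,2],f[:,0],1),np.median(f[:,0]),len(f))
E
```

```text
[0.59348899 0.05935319 0.16681659] [ 3.14118262e+00 -1.00360246e-04  1.21464729e-01] 0.029624507022093197 [ 0.20040494 -0.00854465 -1.71556972]
6354
[[-20.03304341 -13.8115467  -64.37770476]
 [ 19.40036787   0.68198455 -62.55310716]
 [ 22.02504968  14.95283371  -9.19105213]]
front x vs z [-3.63876602e-03  2.13431232e+01] 21.445580591072243 1100
```

Request:
apply_moves(linear=[[0.02, -0.038, 0], [0.02, -0.038, 0.2], [0.02, -0.038, 0.4], [0.02, -0.038, 0.7], [0.02, -0.038, 0.95]], delta_rot=[[0, 0, 0], [0, 0, 0], [0, 0, 0], [0, 0, 0], [0, 0, 0]])

```text
clock: 17.27
position: [0.5951, 0.0644, 0.0703]
tool_rot: [-3.141, -0.0, 0.123]
force: [-0.9, 0.9, -2.3]
grip_width: 0.0291
finger_force: 59.6
```

Request:
apply_moves(linear=[[0, 0, 0.04], [0, 0, 0.08], [0, 0, 0.12], [0, 0, 0.15], [0, 0, 0.17]], delta_rot=[[0, 0, 0], [0, 0, 0], [0, 0, 0], [0, 0, 0], [0, 0, 0]])

```text
clock: 17.68
position: [0.5958, 0.0644, 0.0554]
tool_rot: [-3.142, -0.002, 0.123]
force: [0.1, -0.0, -1.8]
grip_width: 0.0297
finger_force: 59.4
```

Request:
apply_moves(linear=[[0, 0, 0.01], [0, 0, 0.02], [0, 0, 0.03], [0, 0, 0.03], [0, 0, 0.03]], delta_rot=[[0, 0, 0], [0, 0, 0], [0, 0, 0], [0, 0, 0], [0, 0, 0]])

```text
clock: 18.1
position: [0.5957, 0.0643, 0.0525]
tool_rot: [3.142, -0.001, 0.123]
force: [-2.4, -0.1, 9.1]
grip_width: 0.0294
finger_force: 61.0
```

Request:
apply_moves(linear=[[-0.002, 0.002, 0], [-0.004, 0.004, 0], [-0.006, 0.006, 0], [-0.008, 0.008, 0], [-0.008, 0.008, 0.01]], delta_rot=[[0, 0, 0], [0, 0, 0], [0, 0, 0], [0, 0, 0], [0, 0, 0]])

```text
clock: 18.52
position: [0.5957, 0.0641, 0.052]
tool_rot: [-3.141, -0.003, 0.123]
force: [-0.3, 1.2, 2.1]
grip_width: 0.0295
finger_force: 60.3
```

Request:
apply_moves(linear=[[0, 0, 0.01], [0, 0, 0.02], [0, 0, 0.03], [0, 0, 0.04], [0, 0, 0.04]], delta_rot=[[0, 0, 0], [0, 0, 0], [0, 0, 0], [0, 0, 0], [0, 0, 0]])

```text
clock: 18.93
position: [0.5942, 0.0633, 0.0462]
tool_rot: [3.142, 0.001, 0.123]
force: [-0.5, 0.6, -2.4]
grip_width: 0.0295
finger_force: 60.2
```

Request:
apply_moves(linear=[[0, 0, 0.03], [0, 0, 0.06], [0, 0, 0.09], [0, 0, 0.12], [0, 0, 0.14]], delta_rot=[[0, 0, 0], [0, 0, 0], [0, 0, 0], [0, 0, 0], [0, 0, 0]])

```text
clock: 19.35
position: [0.5943, 0.0634, 0.032]
tool_rot: [3.142, 0.0, 0.123]
force: [0.4, -0.8, -1.8]
grip_width: 0.0293
finger_force: 60.2
```

Request:
apply_moves(linear=[[0, 0, 0.01], [0, 0, 0.02], [0, 0, 0.03], [0, 0, 0.04], [0, 0, 0.04]], delta_rot=[[0, 0, 0], [0, 0, 0], [0, 0, 0], [0, 0, 0], [0, 0, 0]])

```text
clock: 19.77
position: [0.5946, 0.0634, 0.0307]
tool_rot: [3.141, -0.001, 0.123]
force: [-14.9, -2.0, 40.0]
grip_width: 0.0295
finger_force: 65.7
```

The relay bottomed at TCP z 30.7 mm with 40 N, which is the expected home height. I'll release it and go for the handle.

Request:
apply_moves(linear=[[0, 0, -0.01], [0, 0, -0.02], [0, 0, -0.02], [0, 0, -0.02], [0, 0, -0.02]], delta_rot=[[0, 0, 0], [0, 0, 0], [0, 0, 0], [0, 0, 0], [0, 0, 0]])

```text
clock: 20.18
position: [0.5948, 0.0634, 0.0308]
tool_rot: [-3.142, -0.001, 0.123]
force: [-1.4, 0.4, 7.0]
grip_width: 0.0291
finger_force: 61.6
```

Request:
apply_moves(linear=[[0, 0, 0], [0, 0, 0], [0, 0, 0], [0, 0, 0], [0, 0, 0]], delta_rot=[[0, 0, 0], [0, 0, 0], [0, 0, 0], [0, 0, 0], [0, 0, 0]], gripper=0.1)

```text
clock: 20.6
position: [0.5945, 0.0634, 0.0304]
tool_rot: [-3.142, 0.0, 0.123]
force: [0.3, -0.2, -0.2]
grip_width: 0.0473
finger_force: 0.0
```

Request:
apply_moves(linear=[[0, 0, -0.1], [0, 0, -0.3], [0, 0, -0.5], [0, 0, -0.75], [0, 0, -1]], delta_rot=[[0, 0, 0], [0, 0, 0], [0, 0, 0], [0, 0, 0], [0, 0, 0]])

```text
clock: 21.02
position: [0.5942, 0.0634, 0.1322]
tool_rot: [-3.141, 0.0, 0.123]
force: [0.6, -0.3, -0.7]
grip_width: 0.0468
finger_force: 0.0
```

Request:
apply_moves(linear=[[0, 0, -0.2], [0, 0, -0.4], [0, 0, -0.6], [0, 0, -0.7], [0, 0, -0.7]], delta_rot=[[0, 0, 0], [0, 0, 0], [0, 0, 0], [0, 0, 0], [0, 0, 0]])

```text
clock: 21.43
position: [0.5954, 0.0635, 0.2031]
tool_rot: [-3.142, -0.004, 0.123]
force: [1.0, 0.5, -0.9]
grip_width: 0.0474
finger_force: 0.0
```

```bash
python3 - <<'E' 2>/dev/null
from h import *
s=monitor.observe();print(s['position'],s['tool_rot'])
p,P=cloud('wrist');save('w8.png',p);Z=P[...,2]
hsv=cv2.cvtColor(p,cv2.COLOR_RGB2HSV);H,S,V=[hsv[...,k].astype(int) for k in range(3)]
m=((H<4)|(H>176))&(S>150)&(V>80)&(Z>.138)&(Z<.155);print('handle',m.sum(),cv2.minAreaRect((P[m][:,:2]*1000).astype(np.float32)),np.median(Z[m]))
m=(np.hypot(P[...,0]-.5945,P[...,1]-.0634)<.035)&(Z>.08)&(Z<.115);print('relay',m.sum(),cv2.minAreaRect((P[m][:,:2]*1000).astype(np.float32)),np.percentile(Z[m],[5,50,95]))
E
```

```text
[0.59543865 0.06353426 0.20309077] [-3.14154801 -0.00362691  0.12268923]
handle 1264 ((578.8840942382812, 195.3609161376953), (58.408416748046875, 15.506813049316406), 7.344386577606201) 0.14500422852510114
relay 1345 ((594.6293334960938, 63.32765579223633), (43.41499710083008, 29.439176559448242), 7.677944183349609) [0.09136699 0.09433019 0.09569368]
```

View pics/w8.png

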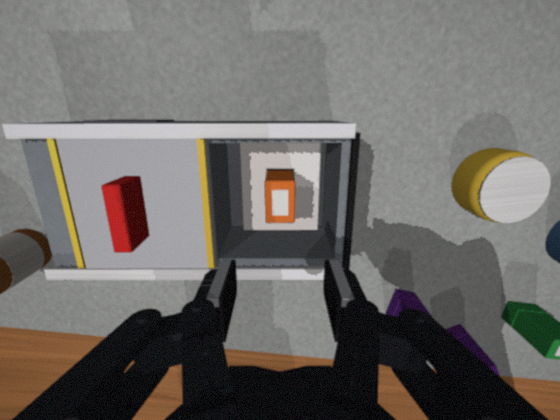

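The relay stands in the socket at (280,195) with its top at 94 mm, so it is fully home. The handle is at (125,213).

Request:
apply_moves(linear=[[0, -0.2, 0], [0, -0.4, 0], [0, -0.6, 0], [0, -0.8, 0], [0, -1, 0]], delta_rot=[[0, 0, 0], [0, 0, 0], [0, 0, 0], [0, 0, 0], [0, 0, 0]], gripper=0.4)

```text
clock: 21.9
position: [0.5814, 0.1633, 0.1991]
tool_rot: [3.141, 0.002, 0.123]
force: [0.8, -1.5, -0.5]
grip_width: 0.0602
finger_force: 0.0
```

Request:
apply_moves(linear=[[0, -0.2, 0], [0, -0.34, 0], [0, -0.34, 0.1], [0, -0.34, 0.2], [0, -0.34, 0.3]], delta_rot=[[0, 0, 0], [0, 0, 0], [0, 0, 0], [0, 0, 0], [0, 0, 0]])

```text
clock: 22.32
position: [0.5779, 0.1952, 0.1688]
tool_rot: [3.141, 0.001, 0.122]
force: [-0.2, -0.6, 0.4]
grip_width: 0.06
finger_force: 0.0
```

Request:
apply_moves(linear=[[0, 0, 0.2], [0, 0, 0.4], [0, 0, 0.6], [0, 0, 0.75], [0, 0, 0.85]], delta_rot=[[0, 0, 0], [0, 0, 0], [0, 0, 0], [0, 0, 0], [0, 0, 0]])

```text
clock: 22.73
position: [0.5773, 0.1946, 0.0828]
tool_rot: [3.14, 0.003, 0.122]
force: [0.6, -0.0, -0.8]
grip_width: 0.0599
finger_force: 0.0
```

Request:
apply_moves(linear=[[0, 0, 0], [0, 0, 0], [0, 0, 0], [0, 0, 0], [0, 0, 0]], delta_rot=[[0, 0, 0], [0, 0, 0], [0, 0, 0], [0, 0, 0], [0, 0, 0]], gripper=-1, force=50)

```text
clock: 23.15
position: [0.5786, 0.1964, 0.0865]
tool_rot: [-3.141, -0.002, 0.123]
force: [0.0, -0.6, 6.4]
grip_width: 0.0154
finger_force: 49.3
```

Request:
apply_moves(linear=[[0, 0, 0], [0, 0, 0], [0, 0, 0], [0, 0, 0], [0, 0, 0]], delta_rot=[[0, 0, 0], [0, 0, 0], [0, 0, 0], [0, 0, 0], [0, 0, 0]])

```text
clock: 23.57
position: [0.5786, 0.1964, 0.0865]
tool_rot: [-3.142, -0.002, 0.123]
force: [-0.8, -2.0, 7.9]
grip_width: 0.0154
finger_force: 49.6
```

Request:
apply_moves(linear=[[0, 0.15, 0], [0, 0.35, 0], [0, 0.55, 0], [0, 0.75, 0], [0, 0.95, 0]], delta_rot=[[0, 0, 0], [0, 0, 0], [0, 0, 0], [0, 0, 0], [0, 0, 0]])

```text
clock: 23.98
position: [0.5903, 0.1025, 0.0865]
tool_rot: [-3.14, -0.002, 0.124]
force: [2.1, 6.0, 3.1]
grip_width: 0.0158
finger_force: 50.7
```

Request:
apply_moves(linear=[[0, 0.06, 0], [0, 0.12, 0], [0, 0.18, 0], [0, 0.24, 0], [0, 0.3, 0]], delta_rot=[[0, 0, 0], [0, 0, 0], [0, 0, 0], [0, 0, 0], [0, 0, 0]])

```text
clock: 24.4
position: [0.594, 0.0731, 0.0865]
tool_rot: [-3.141, -0.002, 0.123]
force: [-0.1, 5.4, 6.0]
grip_width: 0.0156
finger_force: 51.0
```

Request:
apply_moves(linear=[[0, 0.01, 0], [0, 0.03, 0], [0, 0.05, 0], [0, 0.06, 0], [0, 0.06, 0]], delta_rot=[[0, 0, 0], [0, 0, 0], [0, 0, 0], [0, 0, 0], [0, 0, 0]])

```text
clock: 24.82
position: [0.5947, 0.0677, 0.0865]
tool_rot: [-3.14, -0.002, 0.124]
force: [-0.7, 5.9, 7.6]
grip_width: 0.0155
finger_force: 51.0
```

Request:
apply_moves(linear=[[0, 0.01, 0], [0, 0.02, 0], [0, 0.03, 0], [0, 0.04, 0], [0, 0.05, 0]], delta_rot=[[0, 0, 0], [0, 0, 0], [0, 0, 0], [0, 0, 0], [0, 0, 0]])

```text
clock: 25.23
position: [0.5947, 0.0677, 0.0865]
tool_rot: [-3.135, -0.002, 0.127]
force: [-5.6, 32.2, 4.8]
grip_width: 0.0151
finger_force: 51.0
```

At the shut stop (32 N, no further travel). I'll relieve the load, release and rise.

Request:
apply_moves(linear=[[0, -0.02, 0], [0, -0.04, 0], [0, -0.045, 0], [0, -0.045, 0], [0, -0.045, 0]], delta_rot=[[0, 0, 0], [0, 0, 0], [0, 0, 0], [0, 0, 0], [0, 0, 0]])

```text
clock: 25.65
position: [0.5947, 0.0677, 0.0865]
tool_rot: [-3.14, -0.002, 0.124]
force: [-1.2, 7.7, 6.8]
grip_width: 0.015
finger_force: 51.5
```

Request:
apply_moves(linear=[[0, 0, 0], [0, 0, 0], [0, 0, 0], [0, 0, 0], [0, 0, 0]], delta_rot=[[0, 0, 0], [0, 0, 0], [0, 0, 0], [0, 0, 0], [0, 0, 0]], gripper=0.4)

```text
clock: 26.07
position: [0.5942, 0.0657, 0.0855]
tool_rot: [3.141, 0.0, 0.123]
force: [-0.4, -0.1, 0.5]
grip_width: 0.0594
finger_force: 0.0
```

Request:
apply_moves(linear=[[0, 0, -0.1], [0, 0, -0.3], [0, 0, -0.5], [0, 0, -0.75], [0, 0, -1]], delta_rot=[[0, 0, 0], [0, 0, 0], [0, 0, 0], [0, 0, 0], [0, 0, 0]])

```text
clock: 26.48
position: [0.5939, 0.0658, 0.1872]
tool_rot: [-3.141, 0.0, 0.123]
force: [0.3, -0.4, 0.1]
grip_width: 0.0596
finger_force: 0.0
```

Request:
apply_moves(linear=[[0, 0, -0.1], [0, 0, -0.2], [0, 0, -0.2], [0, 0, -0.2], [0, 0, -0.2]], delta_rot=[[0, 0, 0], [0, 0, 0], [0, 0, 0], [0, 0, 0], [0, 0, 0]])

```text
clock: 26.9
position: [0.5937, 0.0658, 0.2045]
tool_rot: [3.142, 0.002, 0.123]
force: [-0.2, 0.3, -0.1]
grip_width: 0.0596
finger_force: 0.0
```

```bash
python3 - <<'E' 2>/dev/null
from h import *
s=monitor.observe();print(s['position'],s['tool_rot'])
p,P=cloud('wrist');save('w9.png',p);Z=P[...,2]
hsv=cv2.cvtColor(p,cv2.COLOR_RGB2HSV);H,S,V=[hsv[...,k].astype(int) for k in range(3)]
m=((H<4)|(H>176))&(S>150)&(V>80)&(Z>.138)&(Z<.155);print('handle',m.sum(),cv2.minAreaRect((P[m][:,:2]*1000).astype(np.float32)),np.median(Z[m]))
E
```

```text
[0.59366652 0.06576403 0.20447016] [3.14157990e+00 1.50756384e-03 1.22885730e-01]
handle 1202 ((594.9562377929688, 67.02366638183594), (58.26581954956055, 14.30925178527832), 6.523495674133301) 0.14515389244886462
```

View pics/w9.png

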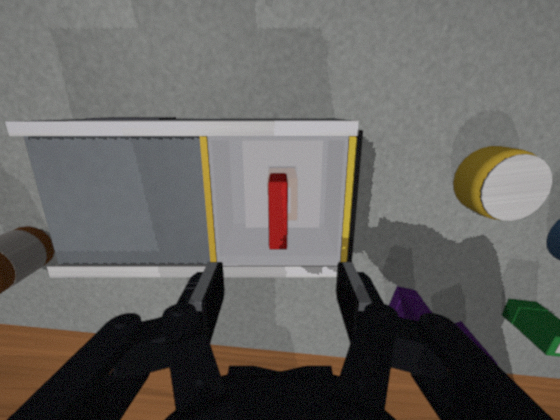

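The guard is fully shut: its edge at x≈350 is at the stop bar, and the handle at (278,210) has travelled 130 mm. The gripper is clear of everything.

```bash
python3 -c "
from workcell import workorder;print(workorder.job_done())"
```

```text
the job is handed in; nothing more can be done
None
```

I opened the guard to its stop, plugged the orange relay fully home, slid the guard back to its shut stop and handed the job in at about 27 s; a first grasp tipped the relay briefly, but it settled back upright, and the mug, tin and bottle were not touched.

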